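# Take the worn ring wheel off a gem grinder with a left-hand nut

### The job

The worn ring wheel has to come off the grinder. Its brass nut has a left-hand thread: once the spindle lock has caught, back it off clockwise by a good half turn (it stays on the spindle), then lift the slotted washer out of its recess in the wheel, draw it out sideways from under the loosened nut by its tab and put it in the blue parts tray. Last, draw the close-fitting wheel straight up off its spigot and over the nut and lay it flat in the same tray, same side up, beside the washer. Work by feel: never tighten the nut, do not push the rubber-mounted spindle aside (20 N is too much), do not force the washer or the brittle wheel against nut or spindle (let the wheel rub with no more than about 10 N), set the wheel down softly, and leave the stones and pliers where they are.

Things in the scene. Friction and masses are not known exactly. Their poses are not given: they have to be found in the camera images.
- grinder: Small gem grinder fixed to the bench: green housing 104x114 mm, 55 mm high, on a dark foot 112x122 mm; steel drip dish on top (radius 51 mm, rim 64 mm above the bench), the upright spindle in the middle. Origin at the middle of its underside, z = 0, z up; rocker switch on its -x face.
- spindle (a point): Point on the spindle axis 98.5 mm above the bench, level with the underside of the resting washer. The spindle's flange, 81 mm above the bench, radius 28 mm, carries the wheel; above it a centring spigot, 38.5 mm thick, reaches up to 96.5 mm. Spindle and all on it give sideways on a rubber mount, 1 mm for each 20 N, and spring back.
- stud_top (a point): Top of the dark threaded stud, on the axis, 137 mm above the bench. Stud 18 mm thick; a retaining ring 22 mm across near its top keeps the nut on. The spindle lock (red button) is in but has play: the spindle with wheel, washer and nut first turns along clockwise, easily (about 0.05 N m), by 0.4 to 1.0 rad until the lock catches; only from there the nut unscrews.
- nut_mid (a point): Middle of the brass hexagon nut, on the axis, half way up its 18 mm; 113.5 mm above the bench when tight, 117.5 after half a turn. 30 mm across flats, 34.6 across corners; its x axis is square to one pair of flats. Left-hand thread: clockwise seen from above it loosens (about 0.3 N m) and rises 8 mm a turn, 1.27 mm a rad, up to 6 rad; it stays where it is left.
- washer: Steel slotted washer under the nut, 52 mm across, 6 mm thick, 70 g, flat in a recess of the wheel. Origin at its underside on the axis of its round part. Its slot, 20 mm wide, straddles the stud and opens to its +x; an arm on its -x carries a finger tab. It draws out along its own -x: clear of the stud after 33 mm.
- washer_tab (a point): Gripping point of the washer's tab, 54 mm from the washer's origin along its -x and 22 mm above its underside. Tab: ribbed steel block 12x12 mm, from 5 to 31 mm above the washer's underside; take it across the washer's y. Fingers that reach out 45 mm or more from the spindle on that side strike the tab while the nut is turned.
- recess (a point): Centre of the round recess in the wheel's top, at its floor, where the washer lies: 54 mm across, its rim 3 mm high. So the washer must be lifted over 3 mm before it can slide out; the nut above it leaves it 1.27 mm of lift for each rad it was loosened.
- wheel: Reddish-brown ring wheel with aluminium hub, 66 mm across, 20.5 mm thick (17.5 mm at the recess floor), bore 40 mm, 0.11 to 0.22 kg. Origin at the middle of its underside, z up; on the grinder that is 81 mm above the bench. A close fit on the spigot (1.5 mm play, 15 mm long): it jams if drawn up off centre. Take it across its 66 mm.
- tray: Flat blue parts tray with a dark rubber bottom, 90 mm (its x) by 220 mm (its y), walls 12 mm high and 3 mm thick, floor 3 mm above the bench. Origin at the middle of its underside. Fixed. It lies along the bench edge; 25 to 45 mm behind it stands a black oven, 0.21 m high, so carry things to it round the front or above.
- stone_dark: Rough dark violet stone, 49x42x32 mm, loose on the bench beyond the far right end of the tray; origin at its underside.
- stone_pale: Rough pale stone, 51x50x36 mm, loose on the bench to the left of the grinder; origin at its underside.
- pliers: Red-handled flat pliers, 139x48x13 mm, loose on the bench to the left of the grinder; origin at the underside.
Things that resemble listed ones, but are neither listed nor needed, are in the scene too. Leave any red look-alike of the wheel alone.

How it is judged:
On the way, in this order (a step that is already met when the one before it is completed fails the run):
1. the nut has been backed off clockwise by about half a turn on its thread (it has risen 3.5 mm or more), the washer still under it (z of nut_mid in the frame of grinder above 0.117 m and horizontal distance between washer and spindle below 0.01 m), for 0.1 s.
2. the washer has been drawn clear of the spindle, the wheel still on it (horizontal distance between washer and spindle above 0.06 m and horizontal distance between wheel and spindle below 0.01 m), for 0.1 s.
3. the wheel has been lifted off over the nut (horizontal distance between wheel and spindle above 0.08 m), for 0.1 s.
At the end, for the whole second after the job is handed in: The wheel lies flat in the tray (within 7 deg, right side up, underside within 5 mm of the floor, inside the walls); the washer lies in it too (origin inside the walls, under 20 mm up, not on the wheel); both at rest; the nut is still 3.3 mm or more above its tight height (x of wheel in the frame of tray between -0.0125 and 0.0125 m and y of wheel in the frame of tray between -0.0775 and 0.0775 m and height (world z) of wheel below 0.008 m and angle between wheel's own z axis and vertical below 0.12 rad and linear speed of each of wheel, washer below 0.01 m/s and x of washer in the frame of tray between -0.04 and 0.04 m and y of washer in the frame of tray between -0.105 and 0.105 m and height (world z) of washer below 0.02 m and z of nut_mid in the frame of grinder above 0.1168 m); the robot touches nothing.
It fails at once if the nut is tightened (it sinks by more than 0.4 mm) (z of nut_mid in the frame of grinder below 0.1131 m).
It fails at once if the spindle is pushed aside on its rubber mount by more than 1 mm (20 N sideways) (horizontal distance between spindle and grinder above 0.001 m).
It fails at once if with the nut loose, the washer is forced against the nut or spindle (over 20 N), or the wheel, on its way off (2 mm or more above its seat), is forced against spindle or nut (over 12 N) ((z of nut_mid in the frame of grinder above 0.116 m and contact force between washer and grinder above 20 N) or (height (world z) of wheel above 0.083 m and contact force between wheel and grinder above 12 N)).
It fails at once if the wheel lands hard (over 40 N on the tray) (contact force between wheel and tray above 40 N).
It fails at once if a stone or the pliers are shifted by more than 20 mm (distance of any of stone_dark, stone_pale, pliers from where it was at the start of the episode above 0.02 m).
It also fails if it takes over 72 s, if anything falls off the work surface, if the arm or the gripper's body presses on something with over 40 N, if the wrist force passes 120 N, or if a joint passes its speed limit or range.

### The arm

A 6-joint arm with a two-finger parallel gripper is mounted at the origin on a cart in front of the work surface, level with it; the furniture and walls round the work are solid. World frame = base frame: x ahead of the robot, y to its left, z up, the work surface at z = 0. Lengths are in m, angles in rad, forces in N, time in s.
With the tool pointing down it reaches from about 0.35 to 0.775 m from the base axis. Payload 5.5 kg.
Tool frame: the origin (TCP) lies at the very end of the fingers, on their centre line; the grasp point (between the pads) lies 19 mm behind it; z points along the fingers, y is the line along which they close (so a half turn about z gives the same grasp; the last joint's range is limited). The gripper opens to 85 mm and grips with 20 to 120 N. Pads are 22 mm wide; open, the fingers measure 114 mm over their backs; the gripper's body (76 mm by 85 mm) begins 54 mm behind the grasp point. The pads swing forward as they close: fully open they stand 13 mm farther back than shut.
Start: joints at [0.984, 0.313, 0.046, 1.304, 0, 1.431], TCP at [0.248, 0.519, 0.231] pointing down, gripper open.
Joint ranges: [-2.76, 2.76], [-0.86, 1.69], [-1.03, 1.26], [-2.2, 2.34], [-1.47, 1.5], [-3.14, 3.14]. Speed limits (rad/s): [2.57, 2.57, 3.14, 3.14, 3.14, 3.14].

### API

Orientations are given as a unit quaternion [w, x, y, z].
In Python, from workcell import env, cams, ticket, spotter gives the robot as it stands.
- The arm moves only by the tool jog_arm, never from a script. Its argument "increments" is a list that holds one entry, the list of rows, each a list of 7 numbers: the shift along the tool's x, y, z in units of 0.25 m (1.0 is 0.25 m), then the turn, a rotation vector about the tool's x, y, z in units of 180 degrees (1.0 is 180 degrees), then the closure in counts, from 0 (fully open) to 255 (shut). A call has 1 to 20 rows; each row shifts and turns the commanded pose from where the row before left it, along the tool's axes as they then stand; what a row does not reach is not made up. A row lasts 1/10 s, in which the tool goes at most 50 mm and 8.59 degrees, less where a joint would pass 70% of its speed; a pose out of reach is approached as far as the arm can. A call with a number of a shift or a turn outside -1 to 1 is refused whole. A call with a gripper value outside its range is refused whole. The fingers move at their own pace and stop on an object; "force" is the grip in N (left out, the last holds). Time passes only in rows, so rows that do not move let the fingers close. It gives the time, the measured TCP pose, the force, the opening and the grip force at its end, in the units of the state.
- env.get_state(): the state, without advancing time (a new reading comes with each control period).
- cams.read_camera(name): name is "side" or "top"; returns a dict with "pixels" (384x512x3 uint8, red, green, blue), "fx", "fy", "cx", "cy" (pixels), "xyz" and "attitude" of the camera in the world. Camera axes: x right, y down, z forward; pixel columns grow to the right and rows downward; lengths in m; the calibration is good to about 2 mm. A picture is of the moment at which its call begins. There is no depth.
- ticket.hand_in(): hands the job in; it is judged then, once.
Trained networks look in the newest picture that a camera, given by its name, has taken for a name from the list of things; names that differ only in an ending like _2 or _b are one class to them, and where a whole thing is asked for, a point or a joint stands for the part that bears it (a point fixed in the world has none). Each returns a list of dicts, best first, with "conf" (0 to 1); they miss things now and then, are a little off and sometimes report something else, mostly with a low value. They report only what shows in the picture. A call takes as long as a camera call. They do not tell look-alikes from the thing itself.
- spotter.find_in(target, camera): "uv" ([column, row] in pixels, amid what is visible of it).
- spotter.cut_out(target, camera): "region" (384x512 bool, what is visible of it) and "uv" ([column, row] in pixels, amid what is visible of it).
- spotter.landmark_of(target, camera): "uv" ([column, row] in pixels: a listed point, or the origin of a listed thing).
The state is a dict: "clock": time; "joint_pos": joint angles; "qvel": joint speeds; "tau": joint torques, N m; "tcp_pos": TCP position; "orientation": TCP orientation; "wrist_force": force on the tool from outside, world axes, zero at the start; "ft_torque": the same for the moment, N m; "finger_gap": finger opening in m; "grip_force": force on a finger pad.
Only numpy, scipy, OpenCV 4.12 (cv2) and the standard library are available. Lean on these libraries where they do the work, as an engineer would, in place of code of your own. Each camera call takes 0.05 s, during which the arm holds its last target. There are 200 camera calls.

## Working session

There is one attempt and no reset: what is moved stays moved. The work goes in short steps, Python scripts to look and compute and a tool call to move; the robot and the scene stay as the last step left them, time stands still between calls to the robot, and variables do not carry over. Pictures are saved under pics/ and viewed, at most 10 in all, crops included, and the job is handed in when it is done.

Besides the shell and the picture viewer there is one more tool, called by a JSON object that holds its "op" and its "data". jog_arm: Moves the arm, as the interface text tells. Shifts and turns lie within -1 to 1; 1 stands for 0.25 m of shift or 180 degrees of turn. Its arguments: {"type":"object","properties":{"increments":{"type":"array"},"force":{"type":"number"}},"required":["increments"]}

```bash
mkdir -p pics; cat > h.py <<'E'
import numpy as np, cv2
from scipy.spatial.transform import Rotation as R
from workcell import env, cams, ticket, spotter
def Rq(q): return R.from_quat([q[1],q[2],q[3],q[0]])
def ray(c,uv):
    d=np.array([(uv[0]-c['cx'])/c['fx'],(uv[1]-c['cy'])/c['fy'],1.])
    a=np.array(c['attitude'],float); r=Rq(a).as_matrix() if a.size==4 else a
    return np.array(c['xyz']),r@d
def atz(c,uv,z):
    o,d=ray(c,uv); return o+d*(z-o[2])/d[2]
def proj(c,p):
    a=np.array(c['attitude'],float); r=Rq(a).as_matrix() if a.size==4 else a
    q=r.T@(np.array(p)-np.array(c['xyz'])); return np.array([c['cx']+c['fx']*q[0]/q[2],c['cy']+c['fy']*q[1]/q[2]])
E
python3 - <<'E'
from h import *
s=env.get_state(); print({k:np.round(v,4) for k,v in s.items()})
Z=dict(grinder=0,spindle=.0985,stud_top=.137,nut_mid=.1135,washer=.0985,washer_tab=.1205,recess=.0985,wheel=.081,tray=0,stone_dark=0,stone_pale=0,pliers=0)
for n in('top','side'):
    c=cams.read_camera(n); print(n,c['fx'],c['fy'],c['cx'],c['cy'],c['xyz'],c['attitude'])
    cv2.imwrite(f'pics/{n}0.png',c['pixels'][...,::-1])
    for t,z in Z.items():
        for d in spotter.landmark_of(t,n)[:3]:
            print(n,t,round(d['conf'],2),np.round(d['uv'],1),np.round(atz(c,d['uv'],z),4))
E
```

```text
{'clock': np.float64(0.0), 'joint_pos': array([0.9844, 0.314 , 0.045 , 1.3036, 0.    , 1.4312]), 'qvel': array([-0.0003, -0.0015,  0.0002, -0.0009,  0.0014,  0.0008]), 'tau': array([ 6.00000e-04, -4.80628e+01,  2.98532e+01,  1.93000e-02,
       -2.00000e-04,  0.00000e+00]), 'tcp_pos': array([0.2482, 0.5181, 0.2304]), 'orientation': array([-3.000e-04,  2.215e-01,  9.751e-01, -8.000e-04]), 'wrist_force': array([-0.5512,  0.9842,  0.4072]), 'ft_torque': array([-0.0245,  0.0116, -0.0353]), 'grip_force': np.float64(0.0), 'finger_gap': np.float64(0.0853)}
top 457.7937682533089 457.7937682533089 268.8500624281618 199.1342697568189 [0.28943881 0.08993981 1.46790649] [-0.03758835  0.70929935 -0.70278727  0.03964336]
top grinder 0.63 [175.3 257.3] [0.2617 0.3821 0.    ]
top grinder 0.61 [210.  207.9] [0.4204 0.2755 0.    ]
top spindle 0.61 [174.8 257. ] [0.2644 0.364  0.0985]
top spindle 0.51 [208.9 203.4] [0.4251 0.2667 0.0985]
top stud_top 0.64 [204.9 204.2] [0.4188 0.2733 0.137 ]
top nut_mid 0.4 [207.7 199.9] [0.434  0.2685 0.1135]
top washer 0.5 [207.6 202.4] [0.4281 0.2706 0.0985]
top was
[... 610 characters left out ...]
249050947 [0.44951319 1.11704673 0.63395964] [ 0.00690921  0.01263826  0.85300117 -0.5217102 ]
side spindle 0.76 [264.1 226.7] [0.4279 0.2849 0.0985]
side stud_top 0.54 [261.3 208.1] [0.4338 0.2512 0.137 ]
side stud_top 0.19 [263.9 221.8] [0.4291 0.3217 0.137 ]
side washer 0.65 [264.3 221.7] [0.4264 0.2596 0.0985]
side washer_tab 0.5 [254.4 208. ] [0.4526 0.2208 0.1205]
side recess 0.53 [264.  224.5] [0.4278 0.2739 0.0985]
side wheel 0.47 [263.6 229.9] [0.4291 0.2737 0.081 ]
side tray 0.83 [230.7 195.2] [ 0.5404 -0.0903  0.    ]
side stone_pale 0.54 [328.9 275.6] [0.2642 0.374  0.    ]
side pliers 0.92 [308.8 299.4] [0.3284 0.4572 0.    ]
side pliers 0.64 [264.1 221.6] [0.4228 0.1013 0.    ]
```

```bash
python3 - <<'E'
import cv2
t=cv2.imread('pics/top0.png'); cv2.imwrite('pics/top0c.png',cv2.resize(t[140:290,130:290],None,fx=4.5,fy=4,interpolation=cv2.INTER_CUBIC)[:, :] if 0 else cv2.resize(t[155:295,130:290],None,fx=4.2,fy=4.2,interpolation=cv2.INTER_CUBIC))
s=cv2.imread('pics/side0.png'); cv2.imwrite('pics/side0c.png',cv2.resize(s[180:280,210:350],None,fx=5,fy=5,interpolation=cv2.INTER_CUBIC))
E
```

```text
(no output)
```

View pics/top0.png

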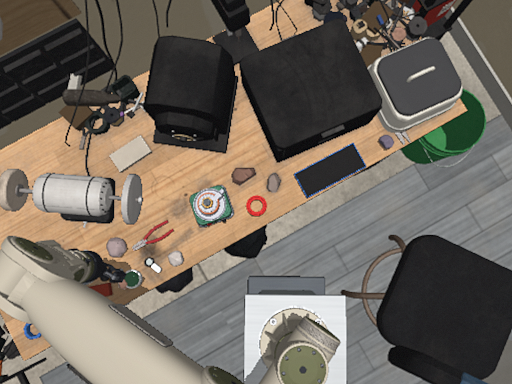

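View pics/top0c.png

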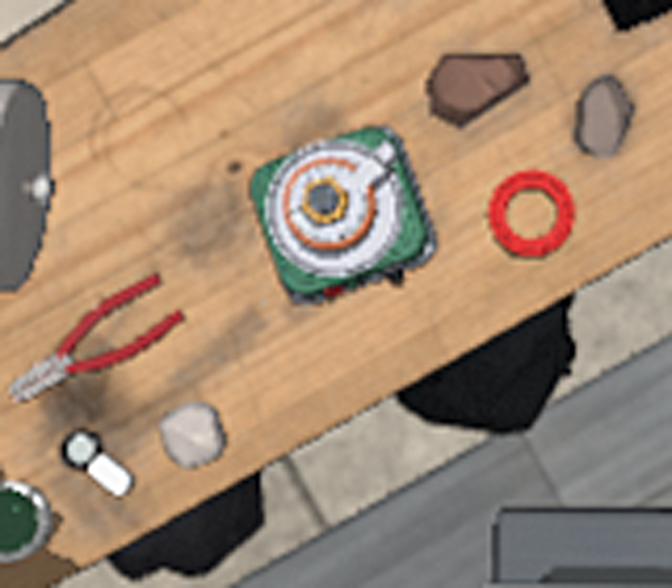

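View pics/side0c.png

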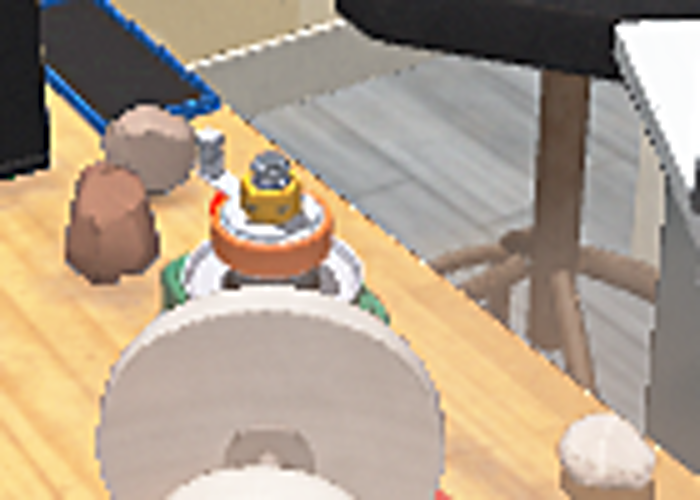

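The top view shows the grinder at about (211,205): stud (207,203), tab (222,191). The red ring at (257,206) is the look-alike, and the tray is at (329,170). In the side view the stud top is at (264,211) and the tab top at (252,207). Next I refine the nut's centre and angle.

```bash
python3 - <<'E'
from h import *
out=[]
for n,(r,c0) in dict(side=(205,246),top=(185,192)).items():
    ims=[cams.read_camera(n) for _ in range(6)]; c=ims[0]
    m=np.mean([i['pixels'].astype(float) for i in ims],0); np.save(f'{n}.npy',m)
    for t in('wheel','washer','nut_mid','tray'):
        for d in spotter.cut_out(t,n)[:2]:
            ys,xs=np.nonzero(d['region']); print(n,t,round(d['conf'],2),len(xs),xs.min(),xs.max(),ys.min(),ys.max(),round(xs.mean(),2),round(ys.mean(),2))
            if t=='tray' and d['conf']>.4:
                b=cv2.minAreaRect(np.c_[xs,ys].astype(np.float32)); bx=cv2.boxPoints(b)
                P=np.array([atz(c,p,.012) for p in bx]); print(np.round(P,4)); 
    w=36
    out.append(cv2.resize(m[r:r+w,c0:c0+w].astype(np.uint8)[...,::-1],(396,396),interpolation=cv2.INTER_NEAREST))
cv2.imwrite('pics/z1.png',np.hstack(out))
E
```

```text
side wheel 0.71 156 252 274 224 234 262.58 229.91
side washer 0.44 139 249 273 206 227 256.75 217.29
side nut_mid 0.52 85 258 269 215 224 263.39 219.84
side tray 0.56 596 218 252 178 205 231.98 192.19
[[ 0.6192 -0.1174  0.012 ]
 [ 0.5777 -0.2616  0.012 ]
 [ 0.4547 -0.0344  0.012 ]
 [ 0.5002  0.075   0.012 ]]
side tray 0.5 167 252 275 224 235 263.28 229.84
[[0.464  0.1913 0.012 ]
 [0.4621 0.1321 0.012 ]
 [0.3894 0.1428 0.012 ]
 [0.3946 0.2011 0.012 ]]
top wheel 0.69 164 246 265 196 215 255.45 205.04
top wheel 0.5 64 198 218 194 213 208.89 207.17
top washer 0.69 100 208 223 190 208 215.73 197.52
top washer 0.59 1937 294 365 144 196 329.26 170.25
top nut_mid 0.56 38 206 212 197 206 209.16 201.24
top tray 0.85 1980 294 365 143 198 329.56 170.2
[[ 0.5346  0.0125  0.012 ]
 [ 0.6411 -0.1857  0.012 ]
 [ 0.555  -0.2289  0.012 ]
 [ 0.4498 -0.0315  0.012 ]]
```

View pics/z1.png

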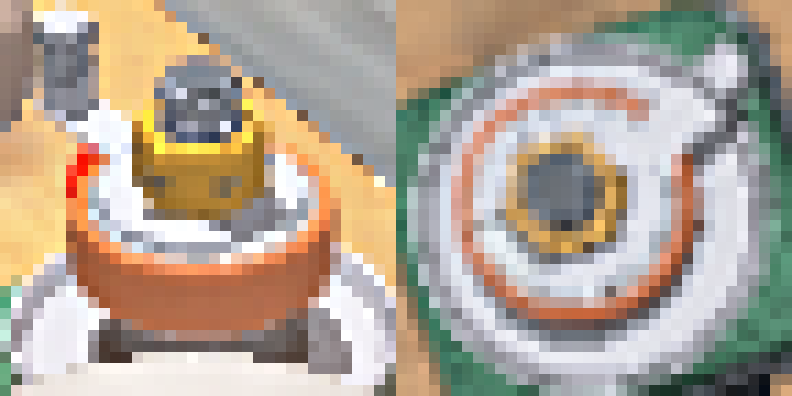

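```bash
cat > fit.py <<'E'
from h import *
from scipy.optimize import minimize
S=8
def labels(c,win,cx,cy,th,off):
    r0,c0,h,w=win; L=np.zeros((h*S,w*S),np.uint8)
    P=lambda p:((proj(c,p)+off-[c0,r0]+.5)*S)
    def fill(pts,k): cv2.fillPoly(L,[np.round(cv2.convexHull(np.float32([P(p) for p in pts]))).astype(np.int32)],k)
    cam=np.array(c['xyz'])
    k=2; sp=lambda r,a,z:[cx+r*np.cos(a),cy+r*np.sin(a),z]
    for i in range(6):
        a=th+i*np.pi/3
        n=np.array([np.cos(a),np.sin(a),0]); 
        if n@(cam-np.array(sp(15,a,.113))/1)>0: pass
        m=np.array(sp(.015,a,.1135))
        if n@(cam-m)>0:
            fill([sp(.0173,a+s*np.pi/6,z) for s in(-1,1) for z in(.1045,.1225)],k); k+=1
    fill([sp(.0173,th+np.pi/6+i*np.pi/3,.1225) for i in range(6)],1)
    A=np.linspace(0,2*np.pi,24)
    fill([sp(.009,a,z) for a in A for z in(.1225,.137)],k); fill([sp(.011,a,z) for a in A for z in(.131,.135)],k)
    return L,k
def cost(c,m,win,cx,cy,th,off,pix):
    L,k=labels(c,win,cx,cy,th,off); r0,c0,h,w=win
    F=np.stack([(L==i).reshape(h,S,w,S).mean((1,3)) for i in range(k+1)],-1)
    X=F[pix]; Y=m[r0:r0+h,c0:c0+w][pix]
    return ((Y-X@np.linalg.lstsq(X,Y,rcond=None)[0])**2).mean()
if __name__=='__main__':
    x,y=.427,.269
    for n,win in dict(side=(200,250,32,30),top=(190,196,26,26)).items():
        c=cams.read_camera(n); m=np.load(f'{n}.npy')
        L,k=labels(c,win,x,y,0,np.zeros(2))
        off0=(np.array([264.4,218]) if n=='side' else np.array([207.7,202.6]))-proj(c,[x,y,.1135 if n=='side' else .125])
        L,k=labels(c,win,x,y,0,off0)
        pix=cv2.dilate((L.reshape(win[2],S,win[3],S).max((1,3))>0).astype(np.uint8),np.ones((3,3)))>0
        res=[]
        for t in range(0,60,4):
            f=lambda p:cost(c,m,win,x,y,np.radians(t),off0+p,pix)
            r=minimize(f,[0,0],method='Nelder-Mead',options=dict(initial_simplex=[[-.7,-.5],[.8,-.4],[0,.9]],maxfev=45))
            res.append((round(r.fun),t,np.round(proj(c,[x,y,.1135])+off0+r.x,2)))
        for q in res: print(n,q[0],q[1],q[2],np.round(atz(c,q[2],.1135),4))
E
python3 fit.py
```

```text
side 1545 0 [263.85 218.78] [0.4278 0.2687 0.1135]
side 1433 4 [263.92 218.69] [0.4276 0.2683 0.1135]
side 1403 8 [263.82 218.69] [0.4278 0.2683 0.1135]
side 1388 12 [263.79 218.66] [0.4279 0.2681 0.1135]
side 1386 16 [263.74 218.65] [0.428  0.268  0.1135]
side 1382 20 [263.81 218.62] [0.4279 0.2679 0.1135]
side 1411 24 [263.79 218.64] [0.4279 0.268  0.1135]
side 1456 28 [263.81 218.58] [0.4278 0.2677 0.1135]
side 1483 32 [263.66 218.55] [0.4282 0.2675 0.1135]
side 1508 36 [263.66 218.53] [0.4282 0.2674 0.1135]
side 1521 40 [263.66 218.57] [0.4282 0.2676 0.1135]
side 1519 44 [263.67 218.61] [0.4282 0.2678 0.1135]
side 1540 48 [263.66 218.58] [0.4283 0.2677 0.1135]
side 1561 52 [263.69 218.65] [0.4282 0.268  0.1135]
side 1591 56 [263.69 218.72] [0.4282 0.2684 0.1135]
top 645 0 [206.97 202.57] [0.426  0.2705 0.1135]
top 575 4 [206.97 202.55] [0.4261 0.2705 0.1135]
top 535 8 [207.   202.62] [0.4259 0.2704 0.1135]
top 506 12 [206.92 202.72] [0.4256 0.2706 0.1135]
top 468 16 [206.87 202.63] [0.4259 0.2708 0.1135]
top 499 20 [206.91 202.68] [0.4257 0.2707 0.1135]
top 549 24 [206.94 202.61] [0.4259 0.2706 0.1135]
top 502 28 [206.92 202.66] [0.4258 0.2707 0.1135]
top 525 32 [207.09 202.64] [0.4258 0.2701 0.1135]
top 572 36 [207.06 202.76] [0.4255 0.2702 0.1135]
top 633 40 [206.99 202.76] [0.4255 0.2704 0.1135]
top 663 44 [206.98 202.76] [0.4255 0.2705 0.1135]
top 682 48 [206.98 202.79] [0.4254 0.2705 0.1135]
top 678 52 [207.04 202.76] [0.4255 0.2703 0.1135]
top 669 56 [206.97 202.65] [0.4258 0.2705 0.1135]
```

```bash
python3 - <<'E'
import numpy as np
m=np.load('side.npy')
for ch in(0,1):
  for r in range(214,227): print(r,m[r,256:274,ch].round().astype(int))
m=np.load('top.npy')
print((m[194:214,199:216,0]-m[194:214,199:216,2]).round().astype(int))
E
```

```text
214 [251 248 251 255 196  91 116 101 181 136  93 137 255 255 253 255 148 146]
215 [255 250 255 255 178  83 100 116 108 107 106  83 156 255 251 255 255 113]
216 [246 248 191 255 153  63 147 168 121 112 237  51 255 207 240 248 253 253]
217 [245 254 140 246 255 145  80 101  70  45 111 248 255 151 214 248 245 249]
218 [251 226 109 167 255 255 255 255 255 255 237 255 193 147 225 255 250 244]
219 [227 255 137 155 203 188 193 196 193 194 184 179 163 150 139 250 253 255]
220 [244 255 126 149 169 171 168 168 169 174 178 168 167 146 196 251 244 210]
221 [246 254 128 103  90 140 173 176 178 151 123 137 166 144 202 253 245 244]
222 [241 247 253 144 126 161 171 178 180 148 115 173 160 140 131 255 251 228]
223 [244 245 255 212 149 158 163 172 174 173 179 174 145 138 132 183 255 158]
224 [247 248 254 130 122 125 134 149 132 145 142 148 137 133 123 132 162 145]
225 [204 234 255 254 255 255 253 255 242 145 104 134 134 129 121 164 164 242]
226 [222 129 150 200 238 255 255 255 255 255 244 127 124 195 247 255 207 255]
214 [210 212 211 214 150  97 120 104 184 139 101 120 246 214 200 208 159 153]
215 [255
[... 1648 characters left out ...]
  4 118 117  14 -23 -20 -18 -21 -20 109 105  21 -17 -10 -11]
 [ 11 -16 -19  38 119 101  51  12  -7  10  78 147 111  -3 -10  -8 -13]
 [  6 -13 -10 -18  15 107 130 101 104  88 126 131  64 -11 -13 -10 -20]
 [ 43 -12 -11 -13 -18  19  90 116 141 113  34 -14 -18 -19 -10 -12 -21]
 [111  33 -11 -10 -12 -16   2  -8 -13 -12 -16 -20 -11 -10 -11 -20   4]
 [ 82 107  24 -17  -8 -11 -15 -17 -16 -12 -10  -8  -8 -14 -18  -9  77]
 [ -1 112  84  16  -8 -17 -16 -10  -9 -10  -9 -14 -17 -20   9  72 124]
 [-22  21 108 108  30  -1 -10 -21 -23 -22 -16 -12  14  21  80 131  89]
 [-11 -24   7  91 118  73  56  39  33  35  24  47  82 125 125  60   6]
 [ -9 -11 -19  -3  47  92 126 135 136 140 141 138 116  79  28  -2 -15]]
```

{"op": "jog_arm", "data": {"increments": [[[-0.1074,-0.0589,0,0,0,0,120],[-0.1074,-0.0589,0,0,0,0,120],[-0.1074,-0.0589,0,0,0,0,120],[-0.1074,-0.0589,0,0,0,0,120],[-0.1074,-0.0589,0,0,0,0,120],[-0.1074,-0.0589,0,0,0,0,120],[-0.1074,-0.0589,0,0,0,0,120],[-0.1074,-0.0589,0,0,0,0,120],[-0.1074,-0.0589,0,0,0,0,120],[-0.1074,-0.0589,0,0,0,0,120]]], "force": 20}}

```text
clock: 3.4
tcp_pos: [0.4277, 0.2687, 0.2315]
orientation: [0.0, 0.222, 0.975, 0.0]
wrist_force: [0.9, -0.4, 1.0]
finger_gap: 0.045
grip_force: 0.0
```

{"op": "jog_arm", "data": {"increments": [[[0,0,0,0,0,-0.0457,120],[0,0,0,0,0,-0.0457,120],[0,0,0,0,0,-0.0457,120],[0,0,0,0,0,-0.0457,120],[0,0,0,0,0,-0.0457,120],[0,0,0,0,0,-0.0457,120],[0,0,0,0,0,-0.0457,120],[0,0,0,0,0,-0.0457,120],[0,0,0,0,0,-0.0457,120],[0,0,0,0,0,-0.0457,120],[0,0,0,0,0,-0.0457,120],[0,0,0,0,0,-0.0457,120],[0,0,0,0,0,-0.0457,120],[0,0,0,0,0,-0.0457,120],[0,0,0,0,0,-0.0457,120],[0,0,0,0,0,-0.0457,120],[0,0,0,0,0,0,120]]]}}

```text
clock: 5.1
tcp_pos: [0.427, 0.2698, 0.2314]
orientation: [-0.0, 0.799, -0.602, 0.0]
wrist_force: [0.4, 0.3, -0.1]
finger_gap: 0.0454
grip_force: 0.0
```

```bash
cat >> h.py <<'E'
def st(tgt=None):
    s=env.get_state(); M=Rq(s['orientation']).as_matrix(); p=np.array(s['tcp_pos'])
    az=np.degrees(np.arctan2(M[1],M[0])); print('t',round(float(s['clock']),2),'tcp',p.round(4),'azx,azy',az[0].round(1),az[1].round(1),'tilt',M[2,2].round(4),'gap',round(float(s['finger_gap']),4),'grip',round(float(s['grip_force']),1),'j',np.round(s['joint_pos'],2))
    f=np.array(s['wrist_force']); print('Fw',f.round(2),'Ft',(M.T@f).round(2),'T',np.round(s['ft_torque'],3))
    if tgt is not None: print('units',(M.T@(np.array(tgt)-p)/.25).round(4))
E
python3 -c "
from h import *
st([.4268,.2693,.2])"
```

```text
t 5.1 tcp [0.427  0.2698 0.2314] azx,azy -74.0 -164.0 tilt -1.0 gap 0.0454 grip 0.0 j [ 0.4   0.18 -0.13  1.26  0.   -1.45]
Fw [ 0.4   0.27 -0.15] Ft [-0.15 -0.46  0.15] T [ 0.026 -0.008 -0.003]
units [0.0016 0.0013 0.1255]
```

{"op": "jog_arm", "data": {"increments": [[[0.0016,0.0013,0.06,0,0,0,130],[0,0,0.08,0,0,0,130],[0,0,0.08,0,0,0,130],[0,0,0.08,0,0,0,130],[0,0,0.08,0,0,0,130],[0,0,0.06,0,0,0,130],[0,0,0.03,0,0,0,130],[0,0,0.02,0,0,0,130],[0,0,0,0,0,0,130]]]}}

```text
clock: 6.0
tcp_pos: [0.4267, 0.2693, 0.1086]
orientation: [0.0, 0.798, -0.602, -0.0]
wrist_force: [-1.2, -0.2, 0.0]
finger_gap: 0.0416
grip_force: 0.0
```

```bash
python3 -c "
from h import *
st([.4268,.2693,.108])"
```

```text
t 6.0 tcp [0.4267 0.2693 0.1086] azx,azy -74.0 -164.0 tilt -1.0 gap 0.0416 grip 0.0 j [ 0.4   0.25 -0.35  0.97  0.   -1.45]
Fw [-1.17 -0.16  0.  ] Ft [-0.17  1.17 -0.  ] T [-0.007 -0.001  0.025]
units [ 0.     -0.0004  0.0025]
```

{"op": "jog_arm", "data": {"increments": [[[0,0,0,0,0,0,140],[0,0,0,0,0,0,146],[0,0,0,0,0,0,150],[0,0,0,0,0,0,152]]]}}

```text
clock: 6.4
tcp_pos: [0.4271, 0.2694, 0.1092]
orientation: [-0.0, 0.799, -0.602, 0.0]
wrist_force: [-0.3, 0.5, 0.2]
finger_gap: 0.0345
grip_force: 0.0
```

```bash
python3 -c "
from h import *
st()"
```

```text
t 6.4 tcp [0.4271 0.2694 0.1092] azx,azy -74.0 -164.0 tilt -1.0 gap 0.0345 grip 0.0 j [ 0.4   0.25 -0.35  0.97  0.   -1.45]
Fw [-0.26  0.55  0.24] Ft [-0.6   0.1  -0.24] T [-0.002 -0.06  -0.015]
```

{"op": "jog_arm", "data": {"increments": [[[0,0,0,0,0,0,155],[0,0,0,0,0,0,157]]]}}

```text
clock: 6.6
tcp_pos: [0.4274, 0.2696, 0.1092]
orientation: [-0.001, 0.799, -0.602, 0.0]
wrist_force: [0.4, 0.3, 0.7]
finger_gap: 0.033
grip_force: 0.6
```

```bash
python3 -c "
from h import *
st()"
```

```text
t 6.6 tcp [0.4274 0.2696 0.1092] azx,azy -74.0 -164.0 tilt -1.0 gap 0.033 grip 0.6 j [ 0.4   0.25 -0.35  0.97  0.   -1.45]
Fw [0.39 0.33 0.7 ] Ft [-0.21 -0.47 -0.7 ] T [ 0.027 -0.272  0.024]
```

{"op": "jog_arm", "data": {"increments": [[[0,0,0,0,0,0,158],[0,0,0,0,0,0,158]]]}}

```text
clock: 6.8
tcp_pos: [0.4275, 0.2695, 0.1092]
orientation: [-0.001, 0.799, -0.602, 0.0]
wrist_force: [2.3, 1.3, 1.6]
finger_gap: 0.0325
grip_force: 1.0
```

```bash
python3 -c "
from h import *
st();print(np.round(env.get_state()['tau'],2))"
```

```text
t 6.8 tcp [0.4275 0.2695 0.1092] azx,azy -74.0 -164.0 tilt -1.0 gap 0.0325 grip 1.0 j [ 0.4   0.25 -0.35  0.97 -0.   -1.45]
Fw [2.3  1.35 1.61] Ft [-0.66 -2.59 -1.61] T [ 0.159 -0.478  0.006]
[ 2.700e-01 -4.055e+01  2.511e+01  8.500e-01  9.000e-02  2.000e-02]
```

{"op": "jog_arm", "data": {"increments": [[[0,-0.006,0,0,0,0,158],[0,0,0,0,0,0,160],[0,0,0,0,0,0,160]]]}}

```text
clock: 7.1
tcp_pos: [0.428, 0.2696, 0.1086]
orientation: [0.0, 0.799, -0.602, -0.0]
wrist_force: [0.3, 0.5, -0.0]
finger_gap: 0.0319
grip_force: 0.3
```

```bash
python3 -c "
from h import *
st()"
```

```text
t 7.1 tcp [0.428  0.2696 0.1086] azx,azy -74.0 -164.0 tilt -1.0 gap 0.0319 grip 0.3 j [ 0.4   0.25 -0.35  0.97  0.   -1.45]
Fw [ 0.26  0.49 -0.03] Ft [-0.4  -0.38  0.03] T [ 0.001 -0.103 -0.033]
```

{"op": "jog_arm", "data": {"increments": [[[0,-0.001,0,0,0,0,161],[0,0,0,0,0,0,163],[0,0,0,0,0,0,163]]]}}

```text
clock: 7.4
tcp_pos: [0.4284, 0.2698, 0.1087]
orientation: [0.0, 0.799, -0.602, -0.0]
wrist_force: [1.2, 0.2, -0.2]
finger_gap: 0.0306
grip_force: 0.4
```

```bash
python3 -c "
from h import *
st()"
```

```text
t 7.4 tcp [0.4284 0.2698 0.1087] azx,azy -74.0 -164.0 tilt -1.0 gap 0.0306 grip 0.4 j [ 0.4   0.25 -0.35  0.97  0.   -1.45]
Fw [ 1.18  0.21 -0.17] Ft [ 0.12 -1.19  0.17] T [ 0.05  -0.164 -0.006]
```

{"op": "jog_arm", "data": {"increments": [[[0,-0.001,0,0,0,0,164],[0,0,0,0,0,0,166],[0,0,0,0,0,0,166]]]}}

```text
clock: 7.7
tcp_pos: [0.4286, 0.2698, 0.1088]
orientation: [0.0, 0.799, -0.602, -0.0]
wrist_force: [-0.2, -0.2, 0.4]
finger_gap: 0.0298
grip_force: 9.5
```

```bash
python3 -c "
from h import *
st()"
```

```text
t 7.7 tcp [0.4286 0.2698 0.1088] azx,azy -74.0 -164.0 tilt -1.0 gap 0.0298 grip 9.5 j [ 0.4   0.26 -0.35  0.97  0.   -1.45]
Fw [-0.18 -0.2   0.39] Ft [ 0.14  0.23 -0.39] T [-0.018 -0.003  0.1  ]
```

{"op": "jog_arm", "data": {"increments": [[[0,0,0,0,0,0,130],[0,0,0,0,0,0,130],[0,0,0,0,0,-0.0476,130],[0,0,0,0,0,-0.0476,130],[0,0,0,0,0,-0.0476,130],[0,0,0,0,0,-0.0476,130],[0,0,0,0,0,-0.0476,130],[0,0,0,0,0,-0.0476,130],[0,0,0,0,0,-0.0476,140],[0,0,0,0,0,0,148],[0,0,0,0,0,0,154],[0,0,0,0,0,0,156],[0,0,0,0,0,0,156]]]}}

```text
clock: 9.0
tcp_pos: [0.4287, 0.2699, 0.1088]
orientation: [-0.0, 0.992, -0.123, -0.0]
wrist_force: [0.2, 0.1, -1.0]
finger_gap: 0.0334
grip_force: 0.0
```

```bash
python3 -c "
from h import *
st([.4286,.2698,.108])"
```

```text
t 9.0 tcp [0.4287 0.2699 0.1088] azx,azy -14.1 -104.1 tilt -1.0 gap 0.0334 grip 0.0 j [ 0.4   0.26 -0.35  0.97  0.   -2.49]
Fw [ 0.17  0.11 -1.02] Ft [ 0.14 -0.14  1.02] T [-0.053  0.003 -0.046]
units [-0.0003  0.0003  0.0032]
```

{"op": "jog_arm", "data": {"increments": [[[0,0,0,0,0,0,159],[0,0,0,0,0,0,160],[0,0,0,0,0,0,160]]]}}

```text
clock: 9.3
tcp_pos: [0.4287, 0.2697, 0.1088]
orientation: [0.0, 0.993, -0.122, -0.0]
wrist_force: [-0.2, -0.4, 0.1]
finger_gap: 0.0319
grip_force: 0.3
```

```bash
python3 -c "
from h import *
st()"
```

```text
t 9.3 tcp [0.4287 0.2697 0.1088] azx,azy -14.0 -104.0 tilt -1.0 gap 0.0319 grip 0.3 j [ 0.4   0.26 -0.35  0.97 -0.   -2.49]
Fw [-0.23 -0.42  0.07] Ft [-0.12  0.46 -0.07] T [-0.089  0.054 -0.003]
```

{"op": "jog_arm", "data": {"increments": [[[0,0.003,0,0,0,0,161],[0,0,0,0,0,0,163],[0,0,0,0,0,0,163]]]}}

```text
clock: 9.6
tcp_pos: [0.4285, 0.2692, 0.1088]
orientation: [-0.0, 0.993, -0.122, 0.0]
wrist_force: [0.6, 0.2, -0.4]
finger_gap: 0.031
grip_force: 0.0
```

```bash
python3 -c "
from h import *
st()"
```

```text
t 9.6 tcp [0.4285 0.2692 0.1088] azx,azy -14.0 -104.0 tilt -1.0 gap 0.031 grip 0.0 j [ 0.4   0.25 -0.35  0.97  0.   -2.5 ]
Fw [ 0.57  0.17 -0.41] Ft [ 0.51 -0.3   0.41] T [-0.023 -0.01   0.01 ]
```

{"op": "jog_arm", "data": {"increments": [[[0,0,0,0,0,0,165],[0,0,0,0,0,0,166],[0,0,0,0,0,0,166]]]}}

```text
clock: 9.9
tcp_pos: [0.4286, 0.2691, 0.1089]
orientation: [-0.0, 0.993, -0.122, 0.0]
wrist_force: [-0.4, -0.0, 1.3]
finger_gap: 0.0303
grip_force: 10.1
```

```bash
python3 -c "
from h import *
st()"
```

```text
t 9.9 tcp [0.4286 0.2691 0.1089] azx,azy -14.0 -104.0 tilt -1.0 gap 0.0303 grip 10.1 j [ 0.4   0.25 -0.35  0.97 -0.   -2.5 ]
Fw [-0.39 -0.03  1.35] Ft [-0.38  0.12 -1.35] T [-0.059  0.066  0.073]
```

{"op": "jog_arm", "data": {"increments": [[[0.0009,0,0,0,0,0,175],[0,0,0,0,0,0,190],[0,0,0,0,0,0,190],[0,0,0,0,0,0.015,190],[0,0,0,0,0,0.02,190],[0,0,0,0,0,0.02,190],[0,0,0,0,0,0.02,190],[0,0,0,0,0,0.02,190]]], "force": 60}}

```text
clock: 10.7
tcp_pos: [0.4288, 0.2692, 0.1091]
orientation: [-0.0, 0.963, -0.269, 0.0]
wrist_force: [-2.5, -0.8, 5.6]
finger_gap: 0.0284
grip_force: 59.4
```

```bash
python3 -c "
from h import *
st()"
```

```text
t 10.7 tcp [0.4288 0.2692 0.1091] azx,azy -31.2 -121.2 tilt -1.0 gap 0.0284 grip 59.4 j [ 0.4   0.25 -0.35  0.97  0.   -2.19]
Fw [-2.49 -0.84  5.62] Ft [-1.69  2.   -5.62] T [-0.127  0.383  0.071]
```

{"op": "jog_arm", "data": {"increments": [[[0,0,0,0,0,0.025,190],[0,0,0,0,0,0.025,190],[0,0,0,0,0,0.025,190],[0,0,0,0,0,0.025,190]]]}}

```text
clock: 11.1
tcp_pos: [0.4288, 0.2693, 0.1091]
orientation: [-0.0, 0.909, -0.417, 0.0]
wrist_force: [-1.7, -0.4, 4.4]
finger_gap: 0.0283
grip_force: 59.3
```

```bash
python3 -c "
from h import *
st()"
```

```text
t 11.1 tcp [0.4288 0.2693 0.1091] azx,azy -49.3 -139.3 tilt -1.0 gap 0.0283 grip 59.3 j [ 0.4   0.25 -0.35  0.97  0.   -1.88]
Fw [-1.73 -0.38  4.45] Ft [-0.84  1.55 -4.45] T [-0.094  0.362  0.074]
```

{"op": "jog_arm", "data": {"increments": [[[0,0,0,0,0,0.02,190],[0,0,0,0,0,0.02,190],[0,0,0,0,0,0.02,190],[0,0,0,0,0,0.02,190]]]}}

```text
clock: 11.5
tcp_pos: [0.4288, 0.2693, 0.1091]
orientation: [-0.0, 0.85, -0.527, 0.0]
wrist_force: [-1.9, 0.2, 5.1]
finger_gap: 0.0284
grip_force: 59.3
```

```bash
python3 -c "
from h import *
st()"
```

```text
t 11.5 tcp [0.4288 0.2693 0.1091] azx,azy -63.6 -153.6 tilt -1.0 gap 0.0284 grip 59.3 j [ 0.4   0.25 -0.35  0.97  0.   -1.63]
Fw [-1.94  0.15  5.11] Ft [-1.    1.67 -5.11] T [-0.067  0.38   0.043]
```

{"op": "jog_arm", "data": {"increments": [[[0,0,0,0,0,0.02,190],[0,0,0,0,0,0.02,190],[0,0,-0.0003,0,0,0.02,190],[0,0,-0.0003,0,0,0.02,190]]]}}

```text
clock: 11.9
tcp_pos: [0.4289, 0.2694, 0.1093]
orientation: [-0.0, 0.777, -0.629, 0.0]
wrist_force: [-0.4, -0.2, 4.4]
finger_gap: 0.0288
grip_force: 59.6
```

```bash
python3 -c "
from h import *
st()"
```

```text
t 11.9 tcp [0.4289 0.2694 0.1093] azx,azy -78.0 -168.0 tilt -1.0 gap 0.0288 grip 59.6 j [ 0.4   0.25 -0.35  0.97  0.   -1.38]
Fw [-0.36 -0.16  4.37] Ft [ 0.08  0.39 -4.37] T [-0.104  0.284  0.307]
```

{"op": "jog_arm", "data": {"increments": [[[0,0,-0.0006,0,0,0.035,190],[0,0,-0.0006,0,0,0.035,190],[0,0,-0.0006,0,0,0.035,190],[0,0,-0.0006,0,0,0.035,190],[0,0,-0.0006,0,0,0.035,190],[0,0,-0.0006,0,0,0.035,190],[0,0,-0.0006,0,0,0.035,190],[0,0,-0.0006,0,0,0.035,190]]]}}

```text
clock: 12.7
tcp_pos: [0.4292, 0.2693, 0.1104]
orientation: [0.001, -0.434, 0.901, 0.0]
wrist_force: [0.0, -0.7, 4.7]
finger_gap: 0.0283
grip_force: 59.5
```

```bash
python3 -c "
from h import *
st()"
```

```text
t 12.7 tcp [0.4292 0.2693 0.1104] azx,azy -128.5 141.5 tilt -1.0 gap 0.0283 grip 59.5 j [ 0.4   0.25 -0.34  0.97  0.   -0.5 ]
Fw [ 0.03 -0.73  4.71] Ft [ 0.54 -0.48 -4.71] T [-0.049  0.17   0.332]
```

Excellent: lateral force is near zero and the torque is 0.33 N m. Carrying on, about 3.4 rad left.

{"op": "jog_arm", "data": {"increments": [[[0,0,-0.0007,0,0,0.04,190],[0,0,-0.0007,0,0,0.04,190],[0,0,-0.0007,0,0,0.04,190],[0,0,-0.0007,0,0,0.04,190],[0,0,-0.0007,0,0,0.04,190],[0,0,-0.0007,0,0,0.04,190],[0,0,-0.0007,0,0,0.04,190],[0,0,-0.0007,0,0,0.04,190],[0,0,-0.0007,0,0,0.04,190],[0,0,-0.0007,0,0,0.04,190],[0,0,-0.0007,0,0,0.04,190],[0,0,-0.0007,0,0,0.04,190]]]}}

```text
clock: 13.9
tcp_pos: [0.4292, 0.269, 0.1124]
orientation: [0.0, 0.301, 0.954, -0.0]
wrist_force: [0.7, -0.4, 3.3]
finger_gap: 0.0283
grip_force: 59.4
```

```bash
python3 -c "
from h import *
st()"
```

```text
t 13.9 tcp [0.4292 0.269  0.1124] azx,azy 145.0 55.0 tilt -1.0 gap 0.0283 grip 59.4 j [ 0.4   0.25 -0.34  0.98 -0.    1.01]
Fw [ 0.74 -0.36  3.33] Ft [-0.81  0.13 -3.33] T [-0.246  0.019  0.343]
```

{"op": "jog_arm", "data": {"increments": [[[0,0,-0.0007,0,0,0.04,190],[0,0,-0.0007,0,0,0.04,190],[0,0,-0.0007,0,0,0.04,190],[0,0,-0.0007,0,0,0.04,190],[0,0,-0.0007,0,0,0.04,190],[0,0,-0.0007,0,0,0.04,190],[0,0,-0.0007,0,0,0.04,190],[0,0,-0.0007,0,0,0.04,190],[0,0,-0.0007,0,0,0.04,190],[0,0,-0.0007,0,0,0.04,190],[0,0,-0.0007,0,0,0.04,190],[0,0,-0.0007,0,0,0.04,190],[0,0,-0.0007,0,0,0.04,190],[0,0,-0.0007,0,0,0.04,190],[0,0,-0.0007,0,0,0.04,190]]]}}

```text
clock: 15.4
tcp_pos: [0.4287, 0.2689, 0.1148]
orientation: [0.0, 0.948, 0.318, -0.0]
wrist_force: [-0.3, -0.6, 1.3]
finger_gap: 0.0283
grip_force: 59.3
```

```bash
python3 -c "
from h import *
st()"
```

```text
t 15.4 tcp [0.4287 0.2689 0.1148] azx,azy 37.0 -53.0 tilt -1.0 gap 0.0283 grip 59.3 j [ 0.4   0.25 -0.34  0.98 -0.    2.9 ]
Fw [-0.35 -0.64  1.26] Ft [-0.66  0.3  -1.26] T [-0.184  0.201  0.289]
```

{"op": "jog_arm", "data": {"increments": [[[0,0,0,0,0,0,130],[0,0,0,0,0,0,130],[0,0,0,0,0,0,130],[0,0,-0.04,0,0,0,120],[0,0,-0.1,0,0,0,120],[0,0,-0.15,0,0,0,120],[0,0,-0.15,0,0,0,120],[-0.0722,0.0958,0,0,0,0,120],[-0.0722,0.0958,0,0,0,0,120],[-0.0722,0.0958,0,0,0,0,120],[-0.0722,0.0958,0,0,0,0,120],[-0.0722,0.0958,0,0,0,0,120],[0,0,0,0,0,-0.045,120],[0,0,0,0,0,-0.045,120],[0,0,0,0,0,-0.045,120],[0,0,0,0,0,-0.045,120],[0,0,0,0,0,-0.045,120]]], "force": 20}}

```text
clock: 17.1
tcp_pos: [0.4297, 0.1191, 0.2257]
orientation: [0.0, 0.776, 0.63, 0.0]
wrist_force: [0.9, 0.8, 0.2]
finger_gap: 0.045
grip_force: 0.0
```

```bash
python3 - <<'E'
from h import *
st()
out=[]
for n,(r,c0) in dict(side=(190,240),top=(183,192)).items():
    ims=[cams.read_camera(n) for _ in range(3)]; c=ims[0]
    m=np.mean([i['pixels'].astype(float) for i in ims],0); np.save(f'{n}1.npy',m)
    for t,z in dict(washer_tab=.1205,nut_mid=.1195,stud_top=.137,wheel=.081).items():
        for d in spotter.landmark_of(t,n)[:2]: print(n,t,round(d['conf'],2),np.round(d['uv'],1),np.round(atz(c,d['uv'],z),4))
    print('pred stud top',proj(c,[.4288,.2692,.137]).round(2))
    out.append(cv2.resize(m[r:r+50,c0:c0+50].astype(np.uint8)[...,::-1],(400,400),interpolation=cv2.INTER_NEAREST))
cv2.imwrite('pics/z2.png',np.hstack(out))
E
```

```text
t 17.1 tcp [0.4297 0.1191 0.2257] azx,azy 78.2 -11.8 tilt -1.0 gap 0.045 grip 0.0 j [ 0.09  0.06 -0.28  1.23  0.    1.87]
Fw [0.92 0.84 0.18] Ft [ 1.01  0.73 -0.17] T [ 0.01  -0.03  -0.008]
side washer_tab 0.61 [272.8 206.1] [0.4004 0.213  0.1205]
side nut_mid 0.62 [262.  219.1] [0.433  0.2799 0.1195]
side stud_top 0.57 [260.7 208.8] [0.4355 0.255  0.137 ]
side stud_top 0.36 [264.3 220.7] [0.4279 0.3165 0.137 ]
side wheel 0.6 [264.7 228.9] [0.4259 0.2689 0.081 ]
pred stud top [263.34 211.38]
top washer_tab 0.67 [385.4 142.4] [ 0.612  -0.2619  0.1205]
top washer_tab 0.6 [223.2 210. ] [0.4037 0.2212 0.1205]
top nut_mid 0.47 [206.8 204.2] [0.4206 0.2701 0.1195]
top nut_mid 0.34 [208.3 203.3] [0.4233 0.2657 0.1195]
top stud_top 0.66 [208.6 203.6] [0.4207 0.2625 0.137 ]
top stud_top 0.61 [205.2 200.7] [0.4291 0.2727 0.137 ]
top wheel 0.52 [207.  202.4] [0.4298 0.2748 0.081 ]
top wheel 0.2 [205.7 201.9] [0.4313 0.2788 0.081 ]
pred stud top [206.39 200.82]
```

View pics/z2.png

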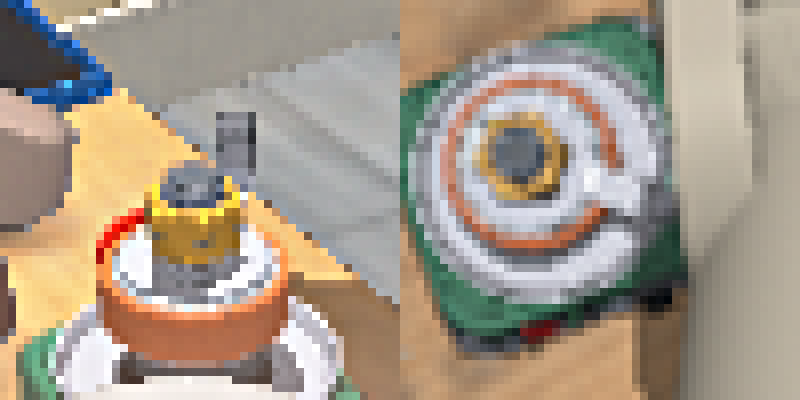

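```bash
python3 - <<'E'
from h import *
c=cams.read_camera('top'); s=cams.read_camera('side')
up=lambda X,Y:(192+(X-400)/8-.5,183+Y/8-.5)
ax=np.array([.4288,.2692])
# top offset from visible stud+nut
for name,uv,z in(('gapmid',up(608.5,187),.1015),('tab',up(655,205),.1295)):
    p=atz(c,uv,z); v=p[:2]-ax; print(name,p.round(4),np.degrees(np.arctan2(v[1],v[0])).round(1),np.linalg.norm(v).round(4))
for phi in range(-140,-80,5):
    a=np.radians(phi); t=[ax[0]+.054*np.cos(a),ax[1]+.054*np.sin(a),.1295]
    print(phi,'top',proj(c,t).round(1),'side top',proj(s,t).round(1))
m=np.load('side1.npy'); print(m[202:214,262:276].mean(-1).round().astype(int))
print('stud side pred',proj(s,[*ax,.130]).round(2)); print(m[208:216,256:272].mean(-1).round().astype(int))
E
```

```text
gapmid [0.4176 0.2401 0.1015] -111.1 0.0311
tab [0.4085 0.2199 0.1295] -112.4 0.0533
-140 top [218.2 215.2] side top [277.9 207. ]
-135 top [219.5 214.2] side top [276.7 206.4]
-130 top [220.6 213. ] side top [275.3 205.8]
-125 top [221.6 211.7] side top [273.9 205.4]
-120 top [222.5 210.4] side top [272.5 205. ]
-115 top [223.2 209. ] side top [270.9 204.6]
-110 top [223.9 207.5] side top [269.4 204.4]
-105 top [224.4 206. ] side top [267.7 204.2]
-100 top [224.8 204.4] side top [266.1 204. ]
-95 top [225.  202.9] side top [264.4 204. ]
-90 top [225.1 201.3] side top [262.7 204. ]
-85 top [225.1 199.7] side top [261.1 204.1]
[[159 156 170 173 176 182 183 175 168 169 169 165 159 164]
 [174 170 171 170 173 180 184 185 182 176 170 168 167 161]
 [174 174 173 170 173  93 135 136 138  79 179 168 171 171]
 [165 171 176 172 173 150 156 155 155  79 194 180 172 170]
 [157 158 168 176 178 111 137 119 135  48 191 188 183 173]
 [201 157 160 166 182 106 114 114 116  42 183 182 184 184]
 [199 202  93 156 163  81 131 138 138  82 173 171 173 179]
 [198 203 198 162 164 124 133 138 142  83 174 167 169 173]
 [179 144 150 158 182 130 129 136 131  78 175 167 164 165]
 [143 134 136 141 146 137 150 155 156 118 174 170 171 168]
 [142 142 138 142 118  76 194 155 154 177 163 167 169 173]
 [ 72 126 174 160 106 128 174 168 121 161 150 156 162 164]]
stud side pred [263.38 213.63]
[[194 194 196 196 195 195 199 202  93 156 163  81 131 138 138  82]
 [196 195 197 197 199 199 198 203 198 162 164 124 133 138 142  83]
 [195 191 190 195 202 185 179 144 150 158 182 130 129 136 131  78]
 [193 193 194 199 180 143 143 134 136 141 146 137 150 155 156 118]
 [194 195 195 197 160 115 142 142 138 142 118  76 194 155 154 177]
 [199 197 193 190 130 123  72 126 174 160 106 128 174 168 121 161]
 [206 208 152 187 111 113 121 145 161 130 102  60 109 188 252 197]
 [213 220 114 168 189  98  61 111  88  86  97 176 183 177 167 196]]
```

{"op": "jog_arm", "data": {"increments": [[[0,0,0,0,0,0.0456,140],[0.0868,-0.0522,0,0,0,0,140],[0.0868,-0.0522,0,0,0,0,140],[0.0868,-0.0522,0,0,0,0,140],[0.0868,-0.0522,0,0,0,0,140],[0,0,0.05,0,0,0,140],[0,0,0.1,0,0,0,140],[0,0,0.1,0,0,0,140],[0,0,0.1,0,0,0,140],[0,0,0.08,0,0,0,140],[0,0,0.05,0,0,0,140],[0,0,0.017,0,0,0,140],[0,0,0,0,0,0,140]]]}}

```text
clock: 19.2
tcp_pos: [0.4105, 0.2186, 0.1002]
orientation: [-0.0, 0.821, 0.571, -0.001]
wrist_force: [0.7, 0.6, -0.3]
finger_gap: 0.0385
grip_force: 0.0
```

```bash
python3 - <<'E'
from h import *
st([.4103,.2185,.1015])
for n in('top','side'):
    c=cams.read_camera(n); cv2.imwrite(f'pics/{n}2.png',c['pixels'][...,::-1])
s=cv2.imread('pics/side2.png')
cv2.imwrite('pics/z3.png',cv2.resize(s[185:245,230:310],None,fx=8,fy=8,interpolation=cv2.INTER_NEAREST))
E
```

```text
t 19.2 tcp [0.4105 0.2186 0.1002] azx,azy 69.6 -20.4 tilt -1.0 gap 0.0385 grip 0.0 j [ 0.32  0.19 -0.45  0.93  0.    2.24]
Fw [ 0.68  0.55 -0.27] Ft [0.75 0.44 0.27] T [-0.024 -0.005 -0.043]
units [-0.0006 -0.0007 -0.005 ]
```

View pics/z3.png

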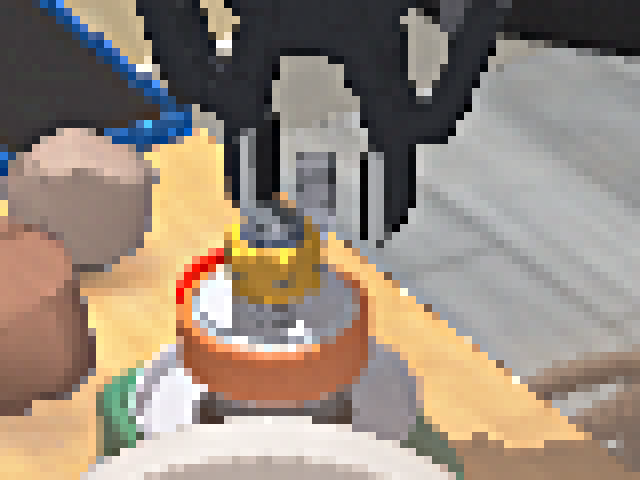

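{"op": "jog_arm", "data": {"increments": [[[0,0.005,0,0,0,0,170],[0,0,0,0,0,0,190],[0,0,0,0,0,0,198],[0,0,0,0,0,0,202],[0,0,0,0,0,0,202]]]}}

```text
clock: 19.8
tcp_pos: [0.4121, 0.2183, 0.1007]
orientation: [-0.0, 0.821, 0.571, 0.0]
wrist_force: [-0.1, -0.0, 0.4]
finger_gap: 0.0177
grip_force: 0.0
```

```bash
python3 -c "
from h import *
st()"
```

```text
t 19.8 tcp [0.4121 0.2183 0.1007] azx,azy 69.6 -20.4 tilt -1.0 gap 0.0177 grip 0.0 j [ 0.31  0.19 -0.45  0.93  0.    2.24]
Fw [-0.13 -0.02  0.42] Ft [-0.06 -0.11 -0.42] T [-0.031 -0.005  0.007]
```

{"op": "jog_arm", "data": {"increments": [[[0,0,0,0,0,0,206],[0,0,0,0,0,0,208],[0,0,0,0,0,0,209]]]}}

```text
clock: 20.1
tcp_pos: [0.4121, 0.2182, 0.1006]
orientation: [0.0, 0.821, 0.571, 0.0]
wrist_force: [0.0, -0.3, 0.2]
finger_gap: 0.0153
grip_force: 0.1
```

```bash
python3 -c "
from h import *
st()"
```

```text
t 20.1 tcp [0.4121 0.2182 0.1006] azx,azy 69.6 -20.4 tilt -1.0 gap 0.0153 grip 0.1 j [ 0.31  0.19 -0.45  0.93 -0.    2.24]
Fw [ 0.02 -0.27  0.22] Ft [-0.24  0.11 -0.22] T [-0.041  0.03  -0.009]
```

{"op": "jog_arm", "data": {"increments": [[[0,0,0,0,0,0,211],[0,0,0,0,0,0,213],[0,0,0,0,0,0,213]]]}}

```text
clock: 20.4
tcp_pos: [0.412, 0.2183, 0.1006]
orientation: [-0.0, 0.821, 0.571, -0.0]
wrist_force: [-0.7, 0.6, 0.5]
finger_gap: 0.0145
grip_force: 1.7
```

```bash
python3 -c "
from h import *
st()"
```

```text
t 20.4 tcp [0.412  0.2183 0.1006] azx,azy 69.6 -20.4 tilt -1.0 gap 0.0145 grip 1.7 j [ 0.31  0.19 -0.45  0.93  0.    2.24]
Fw [-0.68  0.55  0.46] Ft [ 0.28 -0.83 -0.46] T [0.03  0.074 0.068]
```

{"op": "jog_arm", "data": {"increments": [[[0,-0.003,0,0,0,0,213],[0,0,0,0,0,0,216],[0,0,0,0,0,0,217]]]}}

```text
clock: 20.7
tcp_pos: [0.4113, 0.2185, 0.1007]
orientation: [-0.0, 0.821, 0.571, 0.0]
wrist_force: [-0.6, 0.1, 0.2]
finger_gap: 0.0132
grip_force: 15.0
```

```bash
python3 -c "
from h import *
st()"
```

```text
t 20.7 tcp [0.4113 0.2185 0.1007] azx,azy 69.6 -20.4 tilt -1.0 gap 0.0132 grip 15.0 j [ 0.32  0.19 -0.45  0.93  0.    2.24]
Fw [-0.56  0.11  0.25] Ft [-0.09 -0.56 -0.25] T [-0.055  0.029  0.005]
```

{"op": "jog_arm", "data": {"increments": [[[0,0,0,0,0,0,222],[0,0,0,0,0,0,230],[0,0,0,0,0,0,230]]], "force": 40}}

```text
clock: 21.0
tcp_pos: [0.4113, 0.2185, 0.1007]
orientation: [-0.0, 0.821, 0.571, 0.0]
wrist_force: [-0.4, -0.3, 1.0]
finger_gap: 0.0116
grip_force: 39.2
```

```bash
python3 -c "
from h import *
st()"
```

```text
t 21.0 tcp [0.4113 0.2185 0.1007] azx,azy 69.6 -20.4 tilt -1.0 gap 0.0116 grip 39.2 j [ 0.32  0.19 -0.45  0.93  0.    2.24]
Fw [-0.39 -0.26  1.03] Ft [-0.38 -0.28 -1.03] T [-0.041 -0.025  0.02 ]
```

{"op": "jog_arm", "data": {"increments": [[[0,0,-0.004,0,0,0,230],[0,0,-0.004,0,0,0,230],[0,0,-0.004,0,0,0,230],[0,0,-0.005,0,0,0,230],[0,0,0,0,0,0,230]]]}}

```text
clock: 21.5
tcp_pos: [0.4115, 0.2186, 0.1051]
orientation: [0.0, 0.821, 0.571, 0.0]
wrist_force: [0.6, 0.4, -1.1]
finger_gap: 0.0113
grip_force: 39.0
```

```bash
python3 -c "
from h import *
st()"
```

```text
t 21.5 tcp [0.4115 0.2186 0.1051] azx,azy 69.6 -20.4 tilt -1.0 gap 0.0113 grip 39.0 j [ 0.32  0.19 -0.45  0.94  0.    2.24]
Fw [ 0.57  0.41 -1.13] Ft [0.58 0.39 1.13] T [-0.032  0.021  0.043]
```

{"op": "jog_arm", "data": {"increments": [[[-0.012,0,0,0,0,0,230],[-0.012,0,0,0,0,0,230],[-0.012,0,0,0,0,0,230]]]}}

```text
clock: 21.8
tcp_pos: [0.408, 0.2098, 0.1048]
orientation: [-0.0, 0.821, 0.571, -0.0]
wrist_force: [-0.4, 0.8, -0.7]
finger_gap: 0.0119
grip_force: 39.0
```

```bash
python3 -c "
from h import *
st()"
```

```text
t 21.8 tcp [0.408  0.2098 0.1048] azx,azy 69.6 -20.4 tilt -1.0 gap 0.0119 grip 39.0 j [ 0.3   0.17 -0.46  0.94 -0.    2.23]
Fw [-0.41  0.77 -0.74] Ft [ 0.58 -0.66  0.74] T [-0.036 -0.033 -0.006]
```

{"op": "jog_arm", "data": {"increments": [[[-0.02,0,0,0,0,0,230],[-0.02,0,0,0,0,0,230],[-0.02,0,0,0,0,0,230],[-0.02,0,0,0,0,0,230],[-0.03,0,0,0,0,0,230],[-0.04,0,0,0,0,0,230],[-0.06,0,0,0,0,0,230],[-0.06,0,0,0,0,0,230],[0,0,-0.04,0,0,0,230]]]}}

```text
clock: 22.7
tcp_pos: [0.3824, 0.1452, 0.114]
orientation: [-0.001, 0.822, 0.57, -0.002]
wrist_force: [0.1, 0.1, -1.2]
finger_gap: 0.0113
grip_force: 39.0
```

```bash
python3 - <<'E'
from h import *
st()
c=cams.read_camera('top'); cv2.imwrite('pics/top3.png',c['pixels'][...,::-1])
# tray via bigger mask fit, rim vs floor
for n in('top','side'):
    cc=cams.read_camera(n)
    for t,z in(('tray',0),('wheel',.081)):
        for d in spotter.landmark_of(t,n)[:2]: print(n,t,round(d['conf'],2),np.round(d['uv'],1),atz(cc,d['uv'],z).round(4))
    for d in spotter.cut_out('tray',n)[:1]:
        ct=max(cv2.findContours(d['region'].astype(np.uint8),0,1)[0],key=cv2.contourArea)[:,0].astype(float)
        P=np.float32([atz(cc,p,.012)[:2] for p in ct]); b=cv2.minAreaRect(P*1000); print(n,d['conf'],b,len(ct))
E
```

```text
t 22.7 tcp [0.3824 0.1452 0.114 ] azx,azy 69.5 -20.5 tilt -1.0 gap 0.0113 grip 39.0 j [ 0.17  0.07 -0.55  0.95 -0.    2.1 ]
Fw [ 0.06  0.13 -1.19] Ft [0.14 0.01 1.19] T [-0.031  0.046 -0.031]
top tray 0.59 [331.1 171.7] [ 0.5421 -0.115   0.    ]
top wheel 0.52 [207.6 201.7] [0.432 0.273 0.081]
top 0.93 ((545.0195922851562, -107.58216857910156), (90.824462890625, 220.7760009765625), 28.322105407714844) 161
side tray 0.92 [229.6 190.4] [ 0.5465 -0.13    0.    ]
side tray 0.23 [329.7 275.3] [0.2619 0.3729 0.    ]
side wheel 0.7 [266.4 229.2] [0.4213 0.2706 0.081 ]
side 0.61 ((546.3290405273438, -106.604248046875), (100.97854614257812, 243.3553009033203), 27.05243492126465) 88
```

View pics/top3.png

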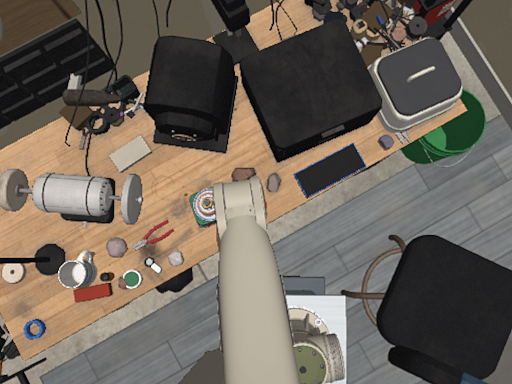

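{"op": "jog_arm", "data": {"increments": [[[0,0,-0.02,0,0,-0.0452,230],[0,0,-0.02,0,0,-0.0452,230],[0,0,-0.02,0,0,-0.0452,230],[0,0,-0.02,0,0,-0.0452,230],[0,0,-0.02,0,0,-0.0452,230],[0,0,-0.02,0,0,-0.0452,230],[-0.1,0.006,0,0,0,0,230],[-0.16,0.01,0,0,0,0,230],[-0.16,0.01,0,0,0,0,230],[-0.16,0.01,0,0,0,0,230],[-0.16,0.01,0,0,0,0,230],[-0.16,0.01,0,0,0,0,230],[-0.16,0.01,0,0,0,0,230],[-0.16,0.01,0,0,0,0,230],[-0.16,0.01,0,0,0,0,230],[-0.16,0.01,0,0,0,0,230],[-0.05,0.002,0,0,0,0,230],[0,0,0,0,0,0,230]]]}}

```text
clock: 24.95
tcp_pos: [0.5958, -0.1926, 0.1438]
orientation: [-0.0, 0.513, 0.858, 0.0]
wrist_force: [-0.0, -0.0, -1.9]
finger_gap: 0.0117
grip_force: 39.0
```

```bash
python3 -c "
from h import *
st([.593,-.194,.012])"
```

```text
t 24.95 tcp [ 0.5958 -0.1926  0.1438] azx,azy 118.3 28.3 tilt -1.0 gap 0.0117 grip 39.0 j [-0.44  0.45  0.03  1.15  0.    0.64]
Fw [-0.03 -0.01 -1.86] Ft [ 0.   -0.03  1.86] T [-0.012 -0.034 -0.044]
units [ 2.000e-04 -1.230e-02  5.271e-01]
```

Carrying it; now lower into the tray, checking just above the floor.

{"op": "jog_arm", "data": {"increments": [[[0,-0.012,0.08,0,0,0,230],[0,0,0.12,0,0,0,230],[0,0,0.12,0,0,0,230],[0,0,0.1,0,0,0,230],[0,0,0.06,0,0,0,230],[0,0,0.04,0,0,0,230],[0,0,0.01,0,0,0,230],[0,0,0.006,0,0,0,230],[0,0,0,0,0,0,230]]]}}

```text
clock: 25.85
tcp_pos: [0.5932, -0.1926, 0.0118]
orientation: [0.001, 0.512, 0.859, 0.0]
wrist_force: [0.6, -0.4, -0.1]
finger_gap: 0.0114
grip_force: 39.1
```

```bash
python3 -c "
from h import *
st([.593,-.194,.006])"
```

```text
t 25.85 tcp [ 0.5932 -0.1926  0.0118] azx,azy 118.4 28.4 tilt -1.0 gap 0.0114 grip 39.1 j [-0.44  0.55 -0.16  0.86  0.    0.63]
Fw [ 0.56 -0.41 -0.12] Ft [-0.63  0.3   0.12] T [-0.066 -0.054 -0.002]
units [-0.0046 -0.0035  0.0231]
```

{"op": "jog_arm", "data": {"increments": [[[0,0,0.008,0,0,0,230],[0,0,0.008,0,0,0,230],[0,0,0.006,0,0,0,230]]]}}

```text
clock: 26.15
tcp_pos: [0.5928, -0.1928, 0.0056]
orientation: [0.0, 0.512, 0.859, 0.0]
wrist_force: [-0.6, 1.0, -0.5]
finger_gap: 0.0117
grip_force: 39.2
```

```bash
python3 -c "
from h import *
st([.593,-.194,.006])"
```

```text
t 26.15 tcp [ 0.5928 -0.1928  0.0056] azx,azy 118.4 28.4 tilt -1.0 gap 0.0117 grip 39.2 j [-0.44  0.55 -0.16  0.85  0.    0.63]
Fw [-0.64  1.04 -0.5 ] Ft [ 1.22 -0.07  0.5 ] T [-0.044 -0.091  0.014]
units [-0.0046 -0.0018 -0.0016]
```

{"op": "jog_arm", "data": {"increments": [[[0,0,0,0,0,0,185],[0,0,0,0,0,0,185],[0,0,-0.08,0,0,0,185],[0,0,-0.15,0,0,0,185],[0,-0.05,-0.15,0,0,0,150],[0,-0.1,-0.14,0,0,0,100],[0,-0.1,-0.13,0,0,0,50],[0,-0.1,0,0,0,0,0],[0,-0.05,0,0,0,0,0]]], "force": 25}}

```text
clock: 27.05
tcp_pos: [0.5039, -0.2412, 0.1695]
orientation: [0.001, 0.513, 0.859, -0.0]
wrist_force: [0.4, 1.0, 0.2]
finger_gap: 0.0852
grip_force: 0.0
```

{"op": "jog_arm", "data": {"increments": [[[0.1614,0.0585,0,0,0,0,0],[0.1614,0.0585,0,0,0,0,0],[0.1614,0.0585,0,0,0,0,0],[0.1614,0.0585,0,0,0,0,0],[0.1614,0.0585,0,0,0,0,0],[0.1614,0.0585,0,0,0,0,0],[0.1614,0.0585,0,0,0,0,0],[0.1614,0.0585,0,0,0,0,0]]]}}

```text
clock: 27.85
tcp_pos: [0.4531, 0.1012, 0.1671]
orientation: [-0.001, 0.512, 0.859, -0.0]
wrist_force: [0.6, -0.3, 0.2]
finger_gap: 0.0854
grip_force: 0.0
```

```bash
python3 - <<'E'
from h import *
st([.4288,.2692,.17])
c=cams.read_camera('top'); m=c['pixels'][130:220,190:370,::-1]
cv2.imwrite('pics/z4.png',cv2.resize(m,None,fx=4.4,fy=4.4,interpolation=cv2.INTER_CUBIC))
for t,z in(('washer',.003),('tray',0),('wheel',.081)):
    for d in spotter.landmark_of(t,'top')[:3]: print(t,round(d['conf'],2),np.round(d['uv'],1),atz(c,d['uv'],z).round(4))
E
```

```text
t 27.85 tcp [0.4531 0.1012 0.1671] azx,azy 118.4 28.4 tilt -1.0 gap 0.0854 grip 0.0 j [ 0.05  0.13 -0.35  1.09  0.    1.12]
Fw [ 0.56 -0.3   0.2 ] Ft [-0.53  0.35 -0.2 ] T [ 0.006 -0.053 -0.048]
units [ 0.6372  0.2341 -0.0114]
washer 0.53 [339.8 164.4] [ 0.5658 -0.143   0.003 ]
washer 0.48 [208.8 204.3] [0.4317 0.2792 0.003 ]
washer 0.44 [148.6 240.9] [0.3128 0.4681 0.003 ]
tray 0.61 [329.6 170.8] [ 0.545  -0.1102  0.    ]
wheel 0.8 [209.5 203.4] [0.4269 0.2671 0.081 ]
```

View pics/z4.png

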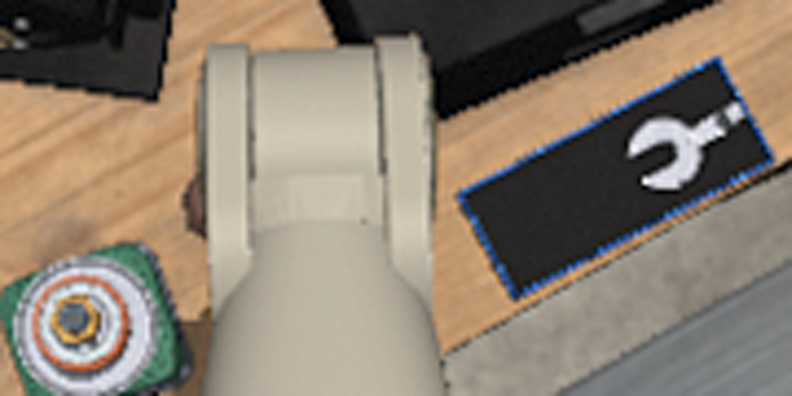

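{"op": "jog_arm", "data": {"increments": [[[0.1593,0.0585,-0.003,0,0,0,0],[0.1593,0.0585,-0.003,0,0,0,0],[0.1593,0.0585,-0.003,0,0,0,0],[0.1593,0.0585,-0.003,0,0,0,0],[0,0,0,0,0,-0.0455,0],[0,0,0,0,0,-0.0455,0],[0,0,0,0,0,-0.0455,0],[0,0,0,0,0,-0.0455,0],[0,0,0,0,0,-0.0455,0],[0,0,0,0,0,-0.0455,0],[0,0,0,0,0,-0.0455,0],[0,0,0,0,0,-0.0455,0],[0,0,0,0,0,-0.0455,0],[0,0,0,0,0,-0.0455,0],[0,0,0,0,0,-0.0455,0],[0,0,0,0,0,0,0]]]}}

```text
clock: 29.65
tcp_pos: [0.4304, 0.266, 0.1703]
orientation: [-0.0, -0.245, 0.97, -0.0]
wrist_force: [-0.3, 0.2, -0.2]
finger_gap: 0.0848
grip_force: 0.0
```

```bash
python3 -c "
from h import *
st([.4288,.2692,.078])"
```

```text
t 29.65 tcp [0.4304 0.266  0.1703] azx,azy -151.6 118.4 tilt -1.0 gap 0.0848 grip 0.0 j [ 0.39  0.21 -0.24  1.12 -0.   -0.1 ]
Fw [-0.29  0.24 -0.17] Ft [0.14 0.35 0.17] T [0.059 0.006 0.014]
units [-0.0006  0.0144  0.3693]
```

{"op": "jog_arm", "data": {"increments": [[[-0.0006,0.0144,0.04,0,0,0,0],[0,0,0.08,0,0,0,0],[0,0,0.08,0,0,0,10],[0,0,0.08,0,0,0,20],[0,0,0.05,0,0,0,30],[0,0,0.03,0,0,0,35],[0,0,0.009,0,0,0,40],[0,0,0,0,0,0,42]]]}}

```text
clock: 30.45
tcp_pos: [0.4284, 0.2706, 0.0787]
orientation: [0.0, -0.246, 0.969, 0.0]
wrist_force: [0.7, 0.6, 0.5]
finger_gap: 0.0715
grip_force: 0.0
```

```bash
python3 -c "
from h import *
st([.4288,.2692,.078])"
```

```text
t 30.45 tcp [0.4284 0.2706 0.0787] azx,azy -151.5 118.5 tilt -1.0 gap 0.0715 grip 0.0 j [ 0.4   0.28 -0.39  0.9   0.   -0.09]
Fw [0.74 0.62 0.51] Ft [-0.94  0.19 -0.51] T [0.017 0.018 0.028]
units [ 0.0012 -0.0059  0.0028]
```

{"op": "jog_arm", "data": {"increments": [[[0.001,-0.0056,0,0,0,0,44],[0,0,0,0,0,0,48],[0,0,0,0,0,0,51],[0,0,0,0,0,0,52]]]}}

```text
clock: 30.85
tcp_pos: [0.4289, 0.2694, 0.079]
orientation: [0.0, -0.246, 0.969, 0.0]
wrist_force: [0.3, 0.5, -0.4]
finger_gap: 0.0679
grip_force: 0.0
```

```bash
python3 -c "
from h import *
st([.4288,.2692,.078])"
```

```text
t 30.85 tcp [0.4289 0.2694 0.079 ] azx,azy -151.5 118.5 tilt -1.0 gap 0.0679 grip 0.0 j [ 0.4   0.28 -0.39  0.9   0.   -0.1 ]
Fw [ 0.31  0.54 -0.37] Ft [-0.53  0.32  0.37] T [ 0.082 -0.051  0.04 ]
units [ 0.0005 -0.0005  0.0041]
```

{"op": "jog_arm", "data": {"increments": [[[0,0,0,0,0,0,55],[0,0,0,0,0,0,57],[0,0,0,0,0,0,58]]]}}

```text
clock: 31.15
tcp_pos: [0.4289, 0.2692, 0.079]
orientation: [0.0, -0.246, 0.969, -0.0]
wrist_force: [0.1, -0.8, 3.1]
finger_gap: 0.066
grip_force: 7.5
```

```bash
python3 -c "
from h import *
st([.4288,.2692,.078])"
```

```text
t 31.15 tcp [0.4289 0.2692 0.079 ] azx,azy -151.5 118.5 tilt -1.0 gap 0.066 grip 7.5 j [ 0.4   0.28 -0.39  0.9  -0.   -0.1 ]
Fw [ 0.09 -0.84  3.15] Ft [ 0.32 -0.78 -3.15] T [-0.331 -0.059 -0.028]
units [0.0004 0.0002 0.004 ]
```

{"op": "jog_arm", "data": {"increments": [[[0,0,0,0,0,0,62],[0,0,0,0,0,0,68],[0,0,0,0,0,0,68]]], "force": 35}}

```text
clock: 31.45
tcp_pos: [0.429, 0.2693, 0.0794]
orientation: [0.001, -0.246, 0.969, -0.0]
wrist_force: [-0.5, -2.0, 5.8]
finger_gap: 0.065
grip_force: 36.9
```

```bash
python3 -c "
from h import *
st([.4288,.2692,.078])"
```

```text
t 31.45 tcp [0.429  0.2693 0.0794] azx,azy -151.5 118.5 tilt -1.0 gap 0.065 grip 36.9 j [ 0.4   0.28 -0.39  0.9  -0.   -0.09]
Fw [-0.52 -1.98  5.77] Ft [ 1.39 -1.5  -5.77] T [-0.4    0.141 -0.001]
units [0.0008 0.0002 0.0056]
```

{"op": "jog_arm", "data": {"increments": [[[0,0,-0.003,0,0,0,68],[0,0,-0.003,0,0,0,68],[0,0,-0.002,0,0,0,68]]]}}

```text
clock: 31.75
tcp_pos: [0.4285, 0.2692, 0.0803]
orientation: [-0.0, -0.246, 0.969, 0.0]
wrist_force: [1.0, 1.3, -1.5]
finger_gap: 0.0644
grip_force: 39.0
```

```bash
python3 -c "
from h import *
st([.4288,.2692,.078])"
```

```text
t 31.75 tcp [0.4285 0.2692 0.0803] azx,azy -151.5 118.5 tilt -1.0 gap 0.0644 grip 39.0 j [ 0.4   0.28 -0.39  0.9   0.   -0.1 ]
Fw [ 1.    1.29 -1.49] Ft [-1.49  0.66  1.49] T [-0.063 -0.218 -0.015]
units [-0.0011 -0.0007  0.0093]
```

{"op": "jog_arm", "data": {"increments": [[[-0.0011,0,-0.003,0,0,0,68],[0,0,-0.004,0,0,0,68],[0,0,-0.004,0,0,0,68]]]}}

```text
clock: 32.05
tcp_pos: [0.4286, 0.2694, 0.0833]
orientation: [-0.0, -0.246, 0.969, 0.0]
wrist_force: [0.3, 0.0, -1.5]
finger_gap: 0.0644
grip_force: 39.0
```

```bash
python3 -c "
from h import *
st([.4288,.2692,.078])"
```

```text
t 32.05 tcp [0.4286 0.2694 0.0833] azx,azy -151.5 118.5 tilt -1.0 gap 0.0644 grip 39.0 j [ 0.4   0.28 -0.38  0.91  0.   -0.1 ]
Fw [ 0.26  0.03 -1.54] Ft [-0.24 -0.1   1.54] T [-0.028 -0.023 -0.024]
units [-0.0004 -0.0011  0.0212]
```

Free of side force. Continuing straight up in short steps.

{"op": "jog_arm", "data": {"increments": [[[0,0,-0.006,0,0,0,68],[0,0,-0.006,0,0,0,68],[0,0,-0.006,0,0,0,68]]]}}

```text
clock: 32.35
tcp_pos: [0.4288, 0.2694, 0.088]
orientation: [0.0, -0.246, 0.969, 0.0]
wrist_force: [0.4, 0.5, -1.7]
finger_gap: 0.0648
grip_force: 39.1
```

```bash
python3 -c "
from h import *
st([.4288,.2692,.078])"
```

```text
t 32.35 tcp [0.4288 0.2694 0.088 ] azx,azy -151.5 118.5 tilt -1.0 gap 0.0648 grip 39.1 j [ 0.4   0.27 -0.38  0.92  0.   -0.1 ]
Fw [ 0.44  0.48 -1.74] Ft [-0.62  0.21  1.74] T [-0.02  -0.033  0.006]
units [ 0.0003 -0.0009  0.0401]
```

{"op": "jog_arm", "data": {"increments": [[[0,-0.0005,-0.008,0,0,0,68],[0,0,-0.008,0,0,0,68],[0,0,-0.008,0,0,0,68],[0,0,-0.008,0,0,0,68]]]}}

```text
clock: 32.75
tcp_pos: [0.4289, 0.2693, 0.0961]
orientation: [0.0, -0.246, 0.969, 0.0]
wrist_force: [-0.2, 0.1, -0.8]
finger_gap: 0.0647
grip_force: 39.1
```

```bash
python3 -c "
from h import *
st([.4288,.2692,.078])"
```

```text
t 32.75 tcp [0.4289 0.2693 0.0961] azx,azy -151.5 118.5 tilt -1.0 gap 0.0647 grip 39.1 j [ 0.4   0.27 -0.36  0.94  0.   -0.1 ]
Fw [-0.2   0.13 -0.84] Ft [0.12 0.21 0.84] T [-0.028  0.03   0.008]
units [ 0.0005 -0.      0.0723]
```

{"op": "jog_arm", "data": {"increments": [[[0,0,-0.015,0,0,0,68],[0,0,-0.02,0,0,0,68],[0,0,-0.025,0,0,0,68],[0,0,-0.03,0,0,0,68],[0,0,-0.035,0,0,0,68],[0,0,-0.04,0,0,0,68],[0,0,-0.05,0,0,0,68],[0,0,-0.06,0,0,0,68],[0,0,-0.04,0,0,0,68],[0,0,0,0,0,0,68]]]}}

```text
clock: 33.75
tcp_pos: [0.4301, 0.2698, 0.1767]
orientation: [0.002, -0.246, 0.969, 0.0]
wrist_force: [0.0, 0.5, -0.9]
finger_gap: 0.0647
grip_force: 39.1
```

```bash
python3 -c "
from h import *
a=np.radians(118.3); y=np.array([np.cos(a),np.sin(a)]); w=np.array([.547,-.1085])+.05*y
print(w); st([*w,.17])"
```

```text
[ 0.52329559 -0.06447613]
t 33.75 tcp [0.4301 0.2698 0.1767] azx,azy -151.5 118.5 tilt -1.0 gap 0.0647 grip 39.1 j [ 0.4   0.2  -0.23  1.13  0.   -0.1 ]
Fw [ 0.03  0.49 -0.92] Ft [-0.26  0.42  0.93] T [-0.043  0.024 -0.005]
units [ 0.3102 -1.353   0.026 ]
```

{"op": "jog_arm", "data": {"increments": [[[0.08,-0.04,0,0,0,0,68],[0.11,-0.06,0,0,0,0,68],[0.11,-0.06,0,0,0,0,68],[0.11,-0.08,0,0,0,0,68],[0,-0.14,0,0,0,0,68],[-0.01,-0.16,0,0,0,0,68],[-0.015,-0.16,0,0,0,0,68],[-0.015,-0.16,0,0,0,0,68],[-0.02,-0.16,0,0,0,0,68],[-0.02,-0.16,0,0,0,0,68],[-0.02,-0.12,0,0,0,0,68],[0,-0.053,0,0,0,0,68],[0,0,0,0,0,0,68]]]}}

```text
clock: 35.05
tcp_pos: [0.5223, -0.0662, 0.1739]
orientation: [-0.0, -0.245, 0.97, 0.0]
wrist_force: [0.1, 0.4, -1.2]
finger_gap: 0.0644
grip_force: 39.1
```

```bash
python3 -c "
from h import *
st([.5233,-.0645,.006])"
```

```text
t 35.05 tcp [ 0.5223 -0.0662  0.1739] azx,azy -151.6 118.4 tilt -1.0 gap 0.0644 grip 39.1 j [-0.28  0.25 -0.19  1.14  0.   -0.77]
Fw [ 0.07  0.39 -1.19] Ft [-0.25  0.31  1.19] T [ 0.015  0.018 -0.026]
units [-0.007   0.0036  0.6715]
```

{"op": "jog_arm", "data": {"increments": [[[-0.007,0.0036,0.08,0,0,0,68],[0,0,0.13,0,0,0,68],[0,0,0.14,0,0,0,68],[0,0,0.13,0,0,0,68],[0,0,0.09,0,0,0,68],[0,0,0.05,0,0,0,68],[0,0,0.03,0,0,0,68],[0,0,0,0,0,0,68]]]}}

```text
clock: 35.85
tcp_pos: [0.5227, -0.0626, 0.0119]
orientation: [-0.0, -0.246, 0.969, 0.0]
wrist_force: [-0.8, 0.5, -1.1]
finger_gap: 0.0645
grip_force: 39.1
```

```bash
python3 -c "
from h import *
st([.5233,-.0645,.0014])"
```

```text
t 35.85 tcp [ 0.5227 -0.0626  0.0119] azx,azy -151.5 118.5 tilt -1.0 gap 0.0645 grip 39.1 j [-0.27  0.39 -0.42  0.76  0.   -0.77]
Fw [-0.82  0.5  -1.07] Ft [0.48 0.83 1.08] T [ 0.007 -0.008  0.011]
units [ 0.0014 -0.0078  0.0419]
```

{"op": "jog_arm", "data": {"increments": [[[0,-0.007,0.012,0,0,0,68],[0,0,0.008,0,0,0,68],[0,0,0.006,0,0,0,68],[0,0,0.005,0,0,0,68]]]}}

```text
clock: 36.25
tcp_pos: [0.5244, -0.0651, 0.0047]
orientation: [0.0, -0.246, 0.969, -0.0]
wrist_force: [-0.1, 0.4, -1.0]
finger_gap: 0.0646
grip_force: 39.2
```

```bash
python3 -c "
from h import *
st([.5233,-.0645,.0014])"
```

```text
t 36.25 tcp [ 0.5244 -0.0651  0.0047] azx,azy -151.5 118.5 tilt -1.0 gap 0.0646 grip 39.2 j [-0.28  0.41 -0.42  0.74  0.   -0.77]
Fw [-0.09  0.43 -1.05] Ft [-0.13  0.42  1.05] T [-0.035  0.059 -0.009]
units [0.0028 0.0041 0.0132]
```

{"op": "jog_arm", "data": {"increments": [[[0,0,0.004,0,0,0,68],[0,0,0.004,0,0,0,68],[0,0,0.003,0,0,0,68]]]}}

```text
clock: 36.55
tcp_pos: [0.5241, -0.0649, 0.0016]
orientation: [0.0, -0.246, 0.969, 0.0]
wrist_force: [-1.3, -0.6, 6.3]
finger_gap: 0.065
grip_force: 39.9
```

```bash
python3 -c "
from h import *
st([.5233,-.0645,.0014])"
```

```text
t 36.55 tcp [ 0.5241 -0.0649  0.0016] azx,azy -151.5 118.5 tilt -1.0 gap 0.065 grip 39.9 j [-0.28  0.41 -0.43  0.73  0.   -0.77]
Fw [-1.26 -0.6   6.28] Ft [ 1.39  0.07 -6.28] T [0.018 0.181 0.011]
units [0.002  0.0028 0.0008]
```

{"op": "jog_arm", "data": {"increments": [[[0,0,-0.003,0,0,0,62],[0,0,0,0,0,0,50],[0,0,0,0,0,0,42],[0,0,0,0,0,0,42],[0,0,-0.03,0,0,0,42],[0,0,-0.1,0,0,0,42],[0,0,-0.15,0,0,0,42],[0,0,-0.15,0,0,0,42],[0.15,0,-0.1,0,0,0,42],[0.15,0,0,0,0,0,42],[0.15,0,0,0,0,0,42],[0,0.15,0,0,0,0,42],[0,0.15,0,0,0,0,42],[0,0.15,0,0,0,0,42],[0,0.15,0,0,0,0,42],[0,0,0,0,0,0,42]]]}}

```text
clock: 38.15
tcp_pos: [0.3505, 0.0161, 0.135]
orientation: [-0.001, -0.248, 0.969, 0.001]
wrist_force: [1.3, -0.2, 0.0]
finger_gap: 0.0718
grip_force: 0.0
```

```bash
python3 - <<'E'
from h import *
st()
c=cams.read_camera('top'); m=c['pixels'][130:220,190:370,::-1]
cv2.imwrite('pics/z5.png',cv2.resize(m,None,fx=4.4,fy=4.4,interpolation=cv2.INTER_CUBIC))
a=np.radians(28.3);ex=np.array([np.cos(a),np.sin(a)]);T=np.array([.545,-.1076])
for t in('wheel','washer'):
    for d in spotter.cut_out(t,'top')[:2]:
        p=atz(c,d['uv'],.0235 if t=='wheel' else .006); v=p[:2]-T; print(t,round(d['conf'],2),p.round(4),'tray x',(v@ex).round(4),'y',(v@[-ex[1],ex[0]]).round(4))
E
```

```text
t 38.15 tcp [0.3505 0.0161 0.135 ] azx,azy -151.3 118.7 tilt -1.0 gap 0.0718 grip 0.0 j [-0.19 -0.06 -0.63  1.    0.   -0.69]
Fw [ 1.34 -0.17  0.01] Ft [-1.09 -0.8  -0.01] T [0.004 0.075 0.024]
wheel 0.66 [0.4346 0.1283 0.0235] tray x 0.0146 y 0.2601
wheel 0.56 [ 0.5394 -0.0532  0.0235] tray x 0.0209 y 0.0505
washer 0.61 [ 0.5831 -0.1511  0.006 ] tray x 0.0129 y -0.0564
washer 0.59 [ 0.539 -0.107  0.006] tray x -0.005 y 0.0033
```

View pics/z5.png

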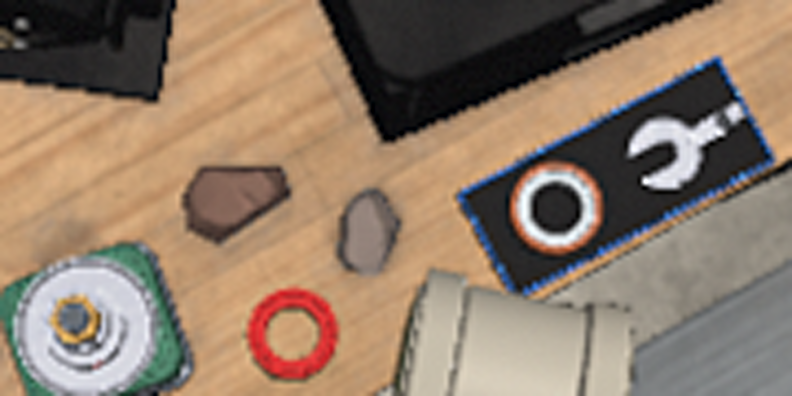

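```bash
python3 -c "
from h import *
print(ticket.hand_in())"
```

```text
the job is handed in; nothing more can be done
None
```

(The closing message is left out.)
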